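Put the hot-air nozzles back in their stand

ROBOT

A 7-joint arm with a two-finger parallel gripper is mounted at the origin on a cart in front of the work surface, level with it; the furniture and walls round the work are solid. World frame = base frame: x ahead of the robot, y to its left, z up, the work surface at z = 0. Lengths are in m, angles in rad, forces in N, time in s.
With the tool pointing down it reaches from about 0.4 to 0.85 m from the base axis. Payload 4.5 kg.
Tool frame: the origin (TCP) lies on the mounting face of the last link; the fingertips stand 166 mm ahead of it and the grasp point (between the pads) lies 147 mm ahead of it; z points along the fingers, y is the line along which they close (so a half turn about z gives the same grasp; the last joint's range is limited). The gripper opens to 88 mm and grips with 3 to 60 N. Pads are 18 mm wide; open, the fingers measure 123 mm over their backs; the gripper's body (75 mm by 187 mm) begins 45 mm behind the grasp point.
Start: joints at [1.325, 0.689, -0.195, 1.565, 0.157, 0.902, -0.215], TCP at [0.173, -0.601, 0.405] pointing down, gripper open.
Joint ranges: [-3.01, 3.01], [-0.46, 2.08], [-1.47, 1.51], [0.13, 2.56], [-1, 4.14], [0.04, 2.09], [-2.66, 2.66]. Speed limits (rad/s): [2.57, 2.57, 3.14, 3.14, 3.14, 3.14, 3.14].

INTERFACE

Orientations are given as a unit quaternion [x, y, z, w].
In Python, from plant import r, snapshot gives the robot as it stands. The module is installed in compiled form; this text tells all that it offers.
- The arm moves only by the tool move_arm, never from a script. Its argument "rows" is a list of rows, each a list of 5 numbers: the shift along the tool's x, y, z in m, then the turn about the tool's z in rad, then the finger opening in m, from 0 to 0.0881. In form: [[dx, dy, dz, spin, claw], ...]. A call has 1 to 10 rows; each row shifts and turns the commanded pose from where the row before left it, along the tool's axes as they then stand; what a row does not reach is not made up. A row lasts 1/12 s, in which the tool goes at most 41.7 mm and 7.16 degrees, less where a joint would pass 70% of its speed; a pose out of reach is approached as far as the arm can. A call with a gripper value outside its range is refused whole. The fingers move at their own pace and stop on an object; "newtons" is the grip in N (left out, the last holds). Time passes only in rows, so rows that do not move let the fingers close. It gives the time, the measured TCP pose, the force, the opening and the grip force at its end, in the units of the state.
- r.get_state(): the state, without advancing time (a new reading comes with each control period).
- snapshot(name): name is "scene" or "top" or "wrist"; returns a dict with "color" (400x640x3 uint8, red, green, blue), "depth" (400x640 float32, m along the optical axis (not along the pixel's ray), 0 where there is no reading), "mtx" (3x3 intrinsics, pixels), "dist" ([k1, k2, p1, p2, k3] as OpenCV has them; the pictures are not rectified), "eye" and "orientation" of the camera in the world. Camera axes: x right, y up, looking along -z (the intrinsics and any distortion apply to the point x, -y, -z); pixel columns grow to the right and rows downward; lengths in m; the calibration is good to about 2 mm. A picture is of the moment at which its call begins.
- r.finish_job(): hands the job in; it is judged then, once.
The state is a dict: "clock": time; "q": joint angles; "qd": joint speeds; "joint_torque": joint torques, N m; "tool_pos": TCP position; "eef_rot": TCP orientation; "contact_force": force on the tool from outside, world axes, zero at the start; "moment": the same for the moment, N m; "opening": opening from 0.0 (shut) to 1.0 (fully open); "finger_force": force on a finger pad.
Only numpy, scipy, OpenCV 4.12 (cv2) and the standard library are available. Lean on these libraries where they do the work, as an engineer would, in place of code of your own. Each camera call takes 0.05 s, during which the arm holds its last target. There are 200 camera calls.

TASK

The four steel hot-air nozzles of the rework station have been left about the bench. Put each one back upright in the recess of the nozzle stand that is made for its head, matching shape and size (small square, large square, oblong, round), fully down on the recess floor. Leave the loupe and the solder spool where they stand.

Things in the scene. Friction and masses are not known exactly. Their poses are not given: they have to be found in the camera images.
- nozzle_small_square_mid (a point): loose steel hot-air nozzle standing on its 28 x 28 mm square head, 66 mm tall, about 70 g. Head 16 mm high, sloping in to an upright tube (the collar, 22 mm diameter, from 24 mm above the foot to the top): grip that. Point: on the axis half-way up, 33 mm above the foot (collar's middle is 12 mm higher); z up, x and y along the head's sides.
- nozzle_large_square_mid (a point): loose steel hot-air nozzle standing on its 44 x 44 mm square head, 66 mm tall, about 70 g. Head 16 mm high, sloping in to an upright tube (the collar, 22 mm diameter, from 24 mm above the foot to the top): grip that. Point: on the axis half-way up, 33 mm above the foot (collar's middle is 12 mm higher); z up, x and y along the head's sides.
- nozzle_slot_mid (a point): loose steel hot-air nozzle standing on its 24 x 54 mm oblong (24 along its x, 54 along its y) head, 66 mm tall, about 70 g. Head 16 mm high, sloping in to an upright tube (the collar, 22 mm diameter, from 24 mm above the foot to the top): grip that. Point: on the axis half-way up, 33 mm above the foot (collar's middle is 12 mm higher); z up, x and y along the head's sides.
- nozzle_round_mid (a point): loose steel hot-air nozzle standing on its 40 mm round head, 66 mm tall, about 70 g. Head 16 mm high, sloping in to an upright tube (the collar, 22 mm diameter, from 24 mm above the foot to the top): grip that. Point: on the axis half-way up, 33 mm above the foot (collar's middle is 12 mm higher); z up, x and y along the head's sides.
- tile_small_square_floor (a point): grey 83 mm tile, 19 mm high, fixed, one of four in a two-by-two tray; in its middle a black-floored 34 x 34 mm square recess for the nozzle of that head, 3 mm play each side, 15 mm deep, the upper 8 mm flaring out 5 mm as a lead-in. Point: middle of recess floor, 9 mm above the bench, 15 mm below the tile's top; x, y along the sides. Tiles swap places; tray turned up to 0.35 rad.
- tile_large_square_floor (a point): grey 83 mm tile, 19 mm high, fixed, one of four in a two-by-two tray; in its middle a black-floored 50 x 50 mm square recess for the nozzle of that head, 3 mm play each side, 15 mm deep, the upper 8 mm flaring out 5 mm as a lead-in. Point: middle of recess floor, 9 mm above the bench, 15 mm below the tile's top; x, y along the sides. Tiles swap places; tray turned up to 0.35 rad.
- tile_slot_floor (a point): grey 83 mm tile, 19 mm high, fixed, one of four in a two-by-two tray; in its middle a black-floored 30 x 60 mm oblong (30 along x) recess for the nozzle of that head, 3 mm play each side, 15 mm deep, the upper 8 mm flaring out 5 mm as a lead-in. Point: middle of recess floor, 9 mm above the bench, 15 mm below the tile's top; x, y along the sides. Tiles swap places; tray turned up to 0.35 rad.
- tile_round_floor (a point): grey 83 mm tile, 19 mm high, fixed, one of four in a two-by-two tray; in its middle a black-floored 46 mm round recess for the nozzle of that head, 3 mm play each side, 15 mm deep, the upper 8 mm flaring out 5 mm as a lead-in. Point: middle of recess floor, 9 mm above the bench, 15 mm below the tile's top; x, y along the sides. Tiles swap places; tray turned up to 0.35 rad.
- loupe_mid (a point): black eye loupe, a plain tapered cup 36 mm across and 36 mm tall, loose; stays where it is. The point is its centre, 18 mm above the bench.
- solder_spool_mid (a point): blue-flanged spool of solder, 54 mm across and 39 mm tall, loose; stays where it is. The point is its centre, 19.5 mm above the bench.

How it is judged:
At the end, for the whole second after the job is handed in: Each of the four nozzles stands upright (within 0.1 rad) and at rest in the recess of its own shape and size, its axis within 8 mm of the middle of that recess and its foot within 4 mm of the recess floor (horizontal distance between nozzle_small_square_mid and tile_small_square_floor below 0.008 m and z of nozzle_small_square_mid in the frame of tile_small_square_floor between 0.029 and 0.037 m and angle between each of nozzle_small_square_mid, nozzle_large_square_mid, nozzle_slot_mid, nozzle_round_mid's own z axis and vertical below 0.1 rad and linear speed of each of nozzle_small_square, nozzle_large_square, nozzle_slot, nozzle_round below 0.02 m/s and horizontal distance between nozzle_large_square_mid and tile_large_square_floor below 0.008 m and z of nozzle_large_square_mid in the frame of tile_large_square_floor between 0.029 and 0.037 m and horizontal distance between nozzle_slot_mid and tile_slot_floor below 0.008 m and z of nozzle_slot_mid in the frame of tile_slot_floor between 0.029 and 0.037 m and horizontal distance between nozzle_round_mid and tile_round_floor below 0.008 m and z of nozzle_round_mid in the frame of tile_round_floor between 0.029 and 0.037 m); the robot touches nothing.
It fails at once if the loupe is pushed or carried more than 30 mm from where it stood (distance of loupe_mid from where it was at the start of the episode above 0.03 m).
It fails at once if the solder spool is pushed or carried more than 30 mm from where it stood (distance of solder_spool_mid from where it was at the start of the episode above 0.03 m).
It also fails if it takes over 90 s, if anything falls off the work surface, if the arm or the gripper's body presses on something with over 40 N, if the wrist force passes 120 N, or if a joint passes its speed limit or range.

## Working session

There is one attempt and no reset: what is moved stays moved. The work goes in short steps, Python scripts to look and compute and a tool call to move; the robot and the scene stay as the last step left them, time stands still between calls to the robot, and variables do not carry over. Pictures are saved under pics/ and viewed, at most 14 in all, crops included, and the job is handed in when it is done.

Besides the shell and the picture viewer there is one more tool, called as name(argument=value, ...), one argument or row to a line, values as JSON. move_arm: Moves the arm, as the interface text tells. Its arguments: {"type":"object","properties":{"rows":{"type":"array"},"newtons":{"type":"number"}},"required":["rows"]}

```bash
mkdir -p pics
python3 - <<'E'
from plant import r, snapshot
import cv2,numpy as np
s=r.get_state();print({k:np.round(v,3) for k,v in s.items()})
for n in("top","scene"):
    d=snapshot(n);cv2.imwrite(f"pics/{n}0.png",d["color"][...,::-1]);np.savez(f"{n}0.npz",**d)
    print(n,d["mtx"],d["dist"],d["eye"],d["orientation"],d["depth"].min(),d["depth"].max())
E
```

```text
{'clock': np.float64(0.0), 'q': array([ 1.325,  0.69 , -0.194,  1.566,  0.157,  0.902, -0.215]), 'qd': array([ 0.001, -0.001, -0.001,  0.001, -0.   ,  0.   ,  0.001]), 'joint_torque': array([-1.0000e-03, -5.2756e+01, -1.2670e+00, -1.5343e+01, -5.3000e-02,
        7.0000e-03,  0.0000e+00]), 'tool_pos': array([ 0.172, -0.6  ,  0.404]), 'eef_rot': array([ 0.99 ,  0.139, -0.   , -0.001]), 'contact_force': array([0.187, 0.888, 0.522]), 'moment': array([-0.017, -0.03 , -0.002]), 'finger_force': np.float64(0.0), 'opening': np.float64(1.001)}
top [[411.7185847    0.         316.58153719]
 [  0.         411.7185847  199.13146169]
 [  0.           0.           1.        ]] [0.0068134 0.        0.        0.        0.       ] [0.31019769 0.0436975  1.0545255 ] [ 0.07584682 -0.07579113 -0.69271441  0.71319683] 0.0 1.7534289
scene [[449.29158287   0.         315.93390823]
 [  0.         449.29158287 199.64981864]
 [  0.           0.           1.        ]] [-0.12474668  0.          0.          0.          0.        ] [ 0.52506555 -0.78947667  0.78688439] [ 0.41769222 -0.00343088 -0.00570692  0.90856418] 0.0 2.0492017
```

View pics/top0.png

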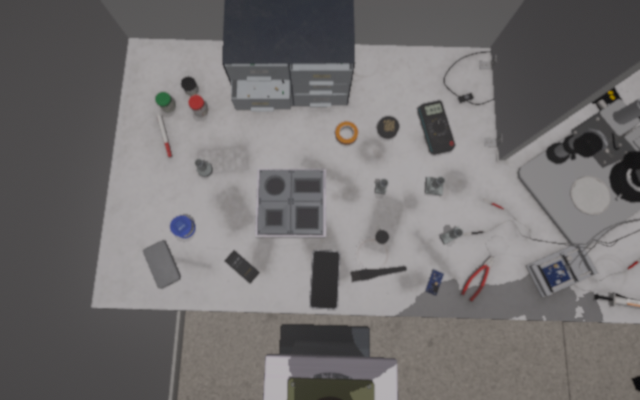

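View pics/scene0.png

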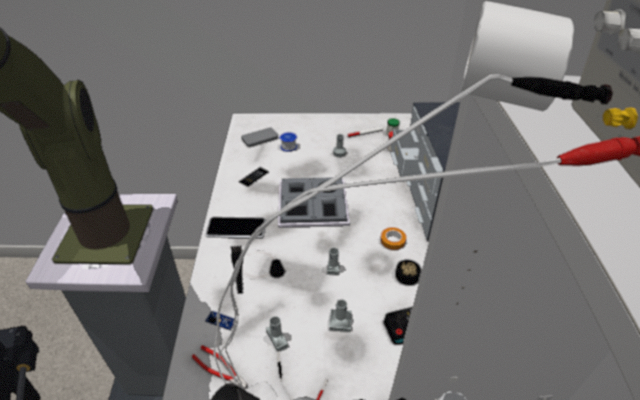

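The top view shows the nozzles at about (204,168), (381,186), (434,185) and (450,235). The tray is at (291,203), the loupe at (382,237) and the spool at (182,226). The scene view agrees.

```bash
cat > h.py <<'E'
import numpy as np,cv2
from scipy.spatial.transform import Rotation as R
def rays(d,uv):
    p=cv2.undistortPoints(np.float64(uv).reshape(-1,1,2),d["mtx"],d["dist"]).reshape(-1,2)
    v=np.c_[p[:,0],-p[:,1],-np.ones(len(p))]
    return R.from_quat(d["orientation"]).apply(v)
def plane(d,uv,z):
    v=rays(d,uv);e=np.array(d["eye"]);return e+v*((z-e[2])/v[:,2])[:,None]
def cloud(d):
    h,w=d["depth"].shape;u,v=np.meshgrid(np.arange(w),np.arange(h))
    P=np.array(d["eye"])+rays(d,np.c_[u.ravel(),v.ravel()])*d["depth"].reshape(-1,1)
    P=P.reshape(h,w,3);P[d["depth"]==0]=np.nan;return P
def project(d,P):
    p=R.from_quat(d["orientation"]).inv().apply(np.atleast_2d(P)-d["eye"])*[1,-1,-1]
    return cv2.projectPoints(p,np.zeros(3),np.zeros(3),d["mtx"],d["dist"])[0].reshape(-1,2)
E
python3 - <<'E'
from h import *
d=dict(np.load("top0.npz"));P=cloud(d)
for lo in(.012,.03):
    m=(P[...,2]>lo).astype(np.uint8);m[:, :100]=0;m[310:]=0
    n,l,s,c=cv2.connectedComponentsWithStats(m)
    print(lo)
    for i in range(1,n):
        if s[i,4]>15:
            q=P[l==i];print(s[i],np.round(c[i]),np.round(np.r_[q.min(0),q.max(0),np.median(q,0)],3))
print(np.round(P[260,200],3))
im=d["color"][...,::-1]
a=cv2.resize(im[155:255,245:340],None,fx=4,fy=4,interpolation=2)
b=cv2.resize(im[155:255,360:480],None,fx=3.3,fy=4,interpolation=2)
cv2.imwrite("pics/c1.png",np.hstack([a,b]))
E
```

```text
0.012
[  100     0   540   296 56778] [436.  82.] [ 0.312 -0.787  0.012  1.006  0.606  0.509  0.799 -0.432  0.164]
[180  75  28  41 553] [194.  96.] [0.758 0.351 0.012 0.861 0.421 0.059 0.793 0.383 0.043]
[155  91  20  21 295] [164. 101.] [0.766 0.44  0.012 0.811 0.482 0.054 0.785 0.457 0.048]
[458  92  16  11  87] [465.  97.] [ 0.821 -0.372  0.012  0.849 -0.332  0.021  0.835 -0.35   0.015]
[ 417  101   38   53 1312] [436. 127.] [ 0.67  -0.31   0.012  0.815 -0.219  0.042  0.738 -0.263  0.029]
[377 116  23  23 389] [388. 127.] [ 0.711 -0.167  0.012  0.769 -0.109  0.036  0.738 -0.137  0.026]
[335 122  23  23 299] [346. 133.] [ 0.691 -0.056  0.012  0.752  0.003  0.025  0.72  -0.026  0.019]
[163 136   8  21  42] [167. 147.] [0.643 0.438 0.012 0.698 0.462 0.016 0.668 0.449 0.013]
[194 159  18  17 215] [203. 167.] [0.591 0.326 0.012 0.628 0.365 0.068 0.606 0.342 0.027]
[ 255  169   71   68 3324] [288. 202.] [0.437 0.027 0.012 0.619 0.206 0.031 0.527 0.12  0.023]
[425 177  20  18 295] [435. 185.] [ 0.559 -0.28   0.012  0.606 -0.234  0.069  0.577 -0.253  0.022]
[375 179  14  15 152] [381. 18
[... 1823 characters left out ...]
77  13  12 101] [438. 182.] [ 0.571 -0.269  0.03   0.593 -0.248  0.069  0.583 -0.259  0.051]
[378 179  11  12  96] [383. 184.] [ 0.562 -0.129  0.031  0.583 -0.107  0.069  0.574 -0.119  0.048]
[170 216  22  21 366] [180. 226.] [0.428 0.357 0.033 0.48  0.409 0.045 0.454 0.384 0.039]
[523 218 117  64 601] [589. 245.] [ 0.348 -0.602  0.03   0.455 -0.469  0.382  0.414 -0.488  0.224]
[450 228  13  11 106] [456. 233.] [ 0.443 -0.308  0.034  0.465 -0.285  0.07   0.454 -0.299  0.051]
[379 231  10  10  72] [383. 236.] [ 0.434 -0.133  0.03   0.457 -0.111  0.038  0.445 -0.121  0.034]
[538 261  31  31 277] [554. 275.] [ 0.322 -0.572  0.03   0.395 -0.501  0.04   0.364 -0.537  0.032]
[ 0.374  0.338 -0.001]
```

View pics/c1.png

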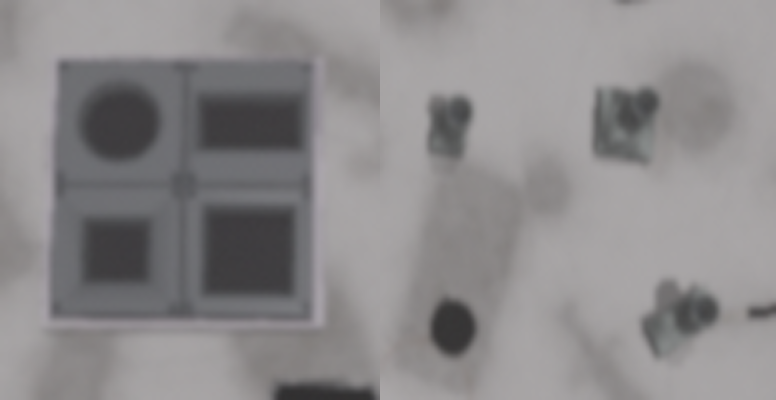

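Tiles as seen in the crop: round top-left, slot top-right (long side across the image), small square bottom-left, large square bottom-right. Nozzles: small square at (381,186), large square at (434,185), slot at (450,235), so the round one is at (204,168). Next I measure the tray and the cable obstacles.

Run:
```python
from h import *
d=dict(np.load("top0.npz"));P=cloud(d)
for n in("top0","scene0"):
    Q=cloud(dict(np.load(n+".npz"))).reshape(-1,3)
    m=(Q[:,0]>.25)&(Q[:,0]<.66)&(Q[:,1]<-.33)&(Q[:,1]>-.66)&(Q[:,2]>.045);Q=Q[m]
    print(n,len(Q))
    for y in np.arange(-.66,-.33,.03):
        q=Q[(Q[:,1]>=y)&(Q[:,1]<y+.03)]
        if len(q):print(round(y,2),len(q),np.round(np.r_[q.min(0),q.max(0),np.median(q,0)],3))
g=cv2.cvtColor(d["color"],cv2.COLOR_RGB2HSV)
print(g[187,275],g[220,305],g[203,291],g[175,260],g[232,320])
# floors: dark
m=np.zeros((400,640),np.uint8);m[165:240,252:330]=(g[165:240,252:330,2]<82)
n,l,s,c=cv2.connectedComponentsWithStats(m)
for i in range(1,n):
    if s[i,4]>100:
        k=max(cv2.findContours((l==i).astype(np.uint8),0,1)[0],key=len).reshape(-1,2)
        w=plane(d,k,.009)[:,:2].astype(np.float32);r=cv2.minAreaRect(w*1000);print(s[i],np.round(r[0],1),np.round(r[1],1),round(r[2],1),plane(d,c[i],.009).round(4))
# tile top
Z=P[...,2];m=((Z>.019)&(Z<.03)).astype(np.uint8);m[:,:250]=0;m[:,330:]=0;m[:165]=0;m[242:]=0
k=np.argwhere(m)[:,::-1];w=plane(d,k,.024)[:,:2].astype(np.float32);print(cv2.minAreaRect(w*1000),len(k))
```

```text
top0 4143
-0.66 219 [ 0.517 -0.656  0.158  0.613 -0.63   0.212  0.531 -0.637  0.187]
-0.63 894 [ 0.52  -0.63   0.144  0.66  -0.6    0.262  0.57  -0.613  0.185]
-0.6 997 [ 0.388 -0.6    0.046  0.66  -0.57   0.299  0.624 -0.589  0.222]
-0.57 758 [ 0.38  -0.57   0.049  0.66  -0.54   0.302  0.623 -0.561  0.236]
-0.54 389 [ 0.409 -0.54   0.147  0.66  -0.511  0.255  0.633 -0.531  0.205]
-0.51 249 [ 0.403 -0.509  0.047  0.443 -0.48   0.382  0.418 -0.486  0.31 ]
-0.48 150 [ 0.41  -0.48   0.045  0.66  -0.45   0.461  0.429 -0.476  0.263]
-0.45 487 [ 0.657 -0.45   0.047  0.66  -0.431  0.49   0.659 -0.441  0.37 ]
scene0 11776
-0.66 63 [ 0.467 -0.66   0.444  0.66  -0.63   0.636  0.66  -0.646  0.624]
-0.63 1417 [ 0.437 -0.63   0.38   0.66  -0.6    0.668  0.623 -0.615  0.65 ]
-0.6 506 [ 0.506 -0.6    0.374  0.66  -0.57   0.646  0.592 -0.587  0.628]
-0.57 569 [ 0.524 -0.57   0.294  0.66  -0.54   0.673  0.568 -0.546  0.611]
-0.54 5551 [ 0.408 -0.54   0.204  0.66  -0.51   0.698  0.639 -0.524  0.668]
-0.51 1427 [ 0.404 -0.51   0.156  0.66  -0.48   0.702  0.63  -0.499  0.622]
-0.48 741 [ 0.41  -0.48   0.049  0.66  -0.45   0.694  0.659 -0.452  0.45 ]
-0.45 1502 [ 0.658 -0.45   0.047  0.66  -0.434  0.692  0.659 -0.442  0.453]
[150   8  63] [135   8  64] [120   8  97] [128   9 117] [113   9 116]
[266 177  18  18 261] [571.7 158.3] [46.  44.5] 2.6 [[0.5718 0.158  0.009 ]]
[295 180  25  12 299] [574.1  73.3] [29.7 63. ] 1.7 [[0.5742 0.0731 0.009 ]]
[296 207  22  21 446] [490.6  71.7] [52.2 54.2] 1.7 [[0.4897 0.0715 0.009 ]]
[266 210  16  15 235] [488.1 156.5] [36.5 39.1] 1.7 [[0.4877 0.1563 0.009 ]]
((527.8306884765625, 114.50933837890625), (168.03457641601562, 166.50990295410156), 0.8498643636703491) 2882
```

move_arm(
  rows=[
    [0, 0, -0.03, 0.1, 0.088],
    [0, 0, -0.02, 0.1, 0.088],
    [0, 0, 0, 0.079, 0.088],
    [0.01, -0.04, 0, 0, 0.088],
    [0.01, -0.04, 0, 0, 0.088],
    [0.01, -0.04, 0, 0, 0.088],
    [0.01, -0.04, 0, 0, 0.088],
    [0.02, -0.035, 0, 0, 0.088],
    [0.02, -0.035, 0, 0, 0.088],
    [0.02, -0.03, 0, 0, 0.088],
  ],
)

```text
clock: 0.93
tool_pos: [0.2725, -0.3381, 0.4547]
eef_rot: [1.0, 0.0, -0.0, -0.0]
contact_force: [0.8, -0.2, 0.1]
opening: 0.995
finger_force: 0.0
```

```bash
cat >> h.py <<'E'
def look(name,cam="wrist"):
    from plant import r,snapshot
    d=snapshot(cam);np.savez(name+".npz",**d);cv2.imwrite(f"pics/{name}.png",d["color"][...,::-1])
    s=r.get_state();x=R.from_quat(s["eef_rot"]).as_matrix()
    print("t",s["clock"].round(2),"tcp",s["tool_pos"].round(4),"yaw",np.arctan2(x[1,0],x[0,0]).round(4),"open",np.round(s["opening"],3),"eye",np.round(d["eye"],3),"F",s["contact_force"].round(1),"ff",np.round(s["finger_force"],1))
    return d
E
python3 - <<'E'
from h import *
d=look("w1");print(d["mtx"],d["dist"],R.from_quat(d["orientation"]).as_matrix().round(3))
E
```

```text
Traceback (most recent call last):
  File "h.py", line 20, in look
    print("t",s["clock"].round(2),"tcp",s["tool_pos"].round(4),"yaw",np.arctan2(x[1,0],x[0,0]).round(4),"open",np.round(s["opening"],3),"eye",np.round(d["eye"],3),"F",s["contact_force"].round(1),"ff",np.round(s["finger_force"],1))
              ^^^^^^^^^^^^^^^^
AttributeError: 'float' object has no attribute 'round'
```

View pics/w1.png

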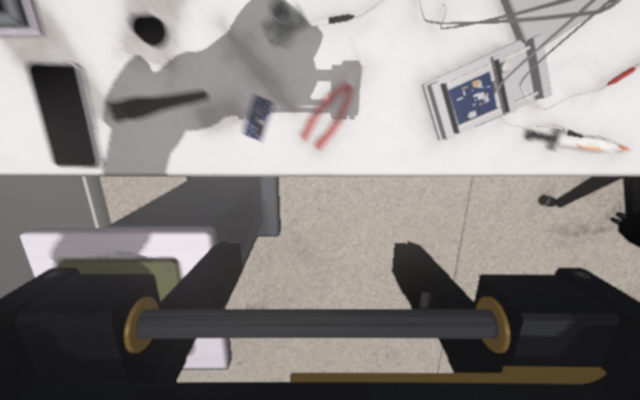

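The wrist camera looks ahead of the tool, and the slot nozzle shows at the top edge near (285,15). I'll move closer for a clear view.

move_arm(
  rows=[
    [0.03, -0.01, 0.01, 0, 0.06],
    [0.03, -0.01, 0.01, 0, 0.06],
    [0.03, -0.01, 0.01, 0, 0.06],
    [0.03, -0.01, 0.01, 0, 0.06],
    [0, 0, 0, 0, 0.06],
  ],
)

```text
clock: 1.4
tool_pos: [0.398, -0.2973, 0.4131]
eef_rot: [1.0, 0.005, 0.002, -0.001]
contact_force: [0.5, 0.1, -0.1]
opening: 0.682
finger_force: 0.0
```

```bash
sed -i 's/s\["clock"\].round(2)/round(s["clock"],2)/;s/x=R.from_quat/s={k:np.array(v) if k!="clock" else v for k,v in s.items()};x=R.from_quat/' h.py
python3 - <<'E'
from h import *
d=look("w2");print(d["mtx"],d["dist"],R.from_quat(d["orientation"]).as_matrix().round(3))
E
```

```text
t 1.45 tcp [ 0.3951 -0.2987  0.4136] yaw 0.007 open 0.683 eye [ 0.481 -0.296  0.392] F [-0.3  0.3  0.5] ff 0.0
[[283.54315712   0.         316.73908721]
 [  0.         283.54315712 201.25491599]
 [  0.           0.           1.        ]] [0.01275195 0.         0.         0.         0.        ] [[ 0.01   0.948  0.317]
 [-1.     0.01   0.001]
 [-0.002 -0.317  0.948]]
```

View pics/w2.png

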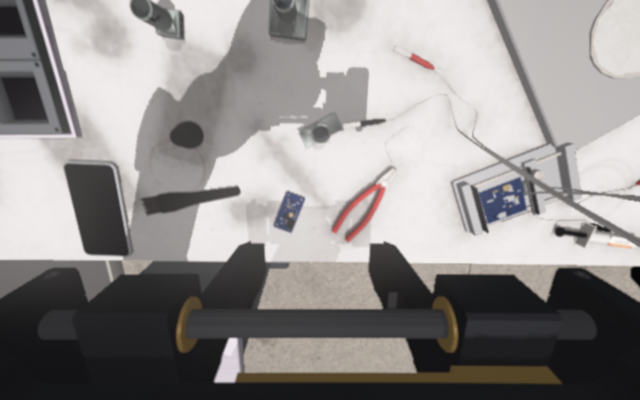

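Clear view: the slot nozzle is at (320,130) with its long axis close to image-horizontal. Large square is at (288,15), small square at (165,20), loupe at (187,135).

```bash
cat >> h.py <<'E'
def noz(d,xy,rad=.04):
    P=cloud(d).reshape(-1,3);q=P[np.hypot(P[:,0]-xy[0],P[:,1]-xy[1])<rad]
    t=q[(q[:,2]>.058)&(q[:,2]<.075)];h=q[(q[:,2]>.006)&(q[:,2]<.022)]
    r=cv2.minAreaRect((h[:,:2]*1000).astype(np.float32));tr=cv2.minEnclosingCircle((t[:,:2]*1000).astype(np.float32))
    print("top",t.mean(0).round(4),len(t),"circ",np.round(tr[0],1),round(tr[1],1),"head",len(h),np.round(r[0],1),np.round(r[1],1),round(r[2],1))
    b=cv2.boxPoints(r);print(" long side dirs deg",[round(float(np.degrees(np.arctan2(*(b[i+1]-b[i])[::-1]))),1) for i in(0,1)],[round(float(np.linalg.norm(b[i+1]-b[i])),1) for i in(0,1)])
E
python3 - <<'E'
from h import *
d=dict(np.load("w2.npz"))
for xy in[(.454,-.297),(.58,-.259),(.573,-.118)]:noz(d,xy)
P=cloud(d);print(P[180,250],P[130,400])
E
```

```text
top [ 0.4526 -0.2994  0.0638] 86 circ [ 452.5 -299.1] 11.1 head 477 [ 453.6 -301.3] [24.5 58.3] 28.9
 long side dirs deg [-61.1, 28.9] [58.3, 24.5]
top [ 0.5732 -0.2615  0.0631] 93 circ [ 578.3 -261.1] 10.3 head 936 [ 578.4 -260.6] [44.8 39.3] 85.0
 long side dirs deg [-5.0, 85.0] [39.3, 44.8]
top [ 0.5688 -0.1216  0.0623] 213 circ [ 571.6 -120.6] 11.8 head 387 [ 571.4 -121.9] [28.1 28.7] 81.0
 long side dirs deg [-9.0, 81.0] [28.7, 28.1]
[ 0.37993942 -0.20083394 -0.00291569] [ 0.45167413 -0.40793506 -0.00199418]
```

move_arm(
  rows=[
    [-0.014, 0.0155, 0.029, 0, 0.05],
    [-0.014, 0.0155, 0.029, 0, 0.05],
    [-0.014, 0.0155, 0.029, 0, 0.05],
    [-0.014, 0.0155, 0.028, 0, 0.05],
    [0, 0, 0, -0.101, 0.05],
    [0, 0, 0, -0.101, 0.05],
    [0, 0, 0, -0.101, 0.05],
    [0, 0, 0, -0.101, 0.05],
    [0, 0, 0, -0.1, 0.05],
    [0, 0, 0, 0, 0.05],
  ],
)

```text
clock: 2.28
tool_pos: [0.3349, -0.3634, 0.2998]
eef_rot: [0.968, 0.25, -0.0, -0.0]
contact_force: [0.4, -0.1, -0.3]
opening: 0.567
finger_force: 0.0
```

Run:
```python
from h import *
d=look("w3");noz(d,(.4526,-.299))
```

```text
t 2.33 tcp [ 0.3352 -0.3633  0.2998] yaw 0.5011 open 0.567 eye [ 0.407 -0.323  0.278] F [-0.3 -0.2 -0.3] ff 0.0
top [ 0.4533 -0.2991  0.0632] 386 circ [ 452.7 -299.6] 11.1 head 1360 [ 452.6 -299.7] [24.3 54.2] 27.6
 long side dirs deg [-62.4, 27.6] [54.2, 24.3]
```

View pics/w3.png

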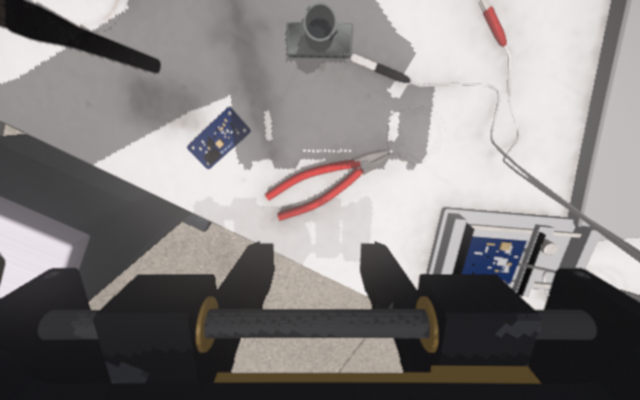

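move_arm(
  rows=[
    [0.034, 0, 0, 0, 0.05],
    [0.034, 0, 0, 0, 0.05],
    [0.034, 0, 0, 0, 0.05],
    [0.0315, 0, 0, 0, 0.05],
    [0, 0.0006, 0.03, 0, 0.05],
    [0, 0, 0.03, 0, 0.05],
    [0, 0, 0.025, 0, 0.05],
    [0, 0, 0.02, 0, 0.05],
    [0, 0, 0, 0, 0.05],
    [0, 0, 0, 0, 0.01],
  ],
  newtons=20,
)

```text
clock: 3.17
tool_pos: [0.453, -0.2987, 0.1943]
eef_rot: [0.969, 0.249, -0.001, -0.0]
contact_force: [0.6, -1.7, 0.4]
opening: 0.511
finger_force: 0.0
```

move_arm(
  rows=[
    [0, 0, 0, 0, 0.01],
    [0, 0, 0, 0, 0.01],
    [0, 0, 0, 0, 0.01],
    [0, 0, 0, 0, 0.01],
  ],
)

```text
clock: 3.5
tool_pos: [0.4539, -0.2989, 0.1959]
eef_rot: [0.968, 0.249, 0.001, 0.001]
contact_force: [-0.2, -0.4, 5.5]
opening: 0.244
finger_force: 20.0
```

move_arm(
  rows=[
    [0, 0, -0.04, 0, 0.01],
    [0, 0, -0.04, 0, 0.01],
    [0, 0, -0.04, 0, 0.01],
    [0, 0, -0.04, 0.096, 0.01],
    [0, 0, -0.04, 0.096, 0.01],
    [0, 0, 0, 0.096, 0.01],
    [0, 0, 0, 0.096, 0.01],
    [0, 0, 0, 0.096, 0.01],
  ],
)

```text
clock: 4.17
tool_pos: [0.4533, -0.2985, 0.3963]
eef_rot: [1.0, 0.01, 0.001, 0.001]
contact_force: [-0.5, 0.9, -0.9]
opening: 0.242
finger_force: 20.0
```

move_arm(
  rows=[
    [0, -0.04, 0, 0, 0.01],
    [0, -0.04, 0, 0, 0.01],
    [0, -0.04, 0, 0, 0.01],
    [0, -0.04, 0, 0, 0.01],
    [-0.005, -0.04, 0, 0, 0.01],
    [-0.005, -0.04, 0, 0, 0.01],
    [-0.005, -0.04, 0, 0, 0.01],
    [-0.005, -0.04, 0, 0, 0.01],
    [-0.005, -0.04, 0, 0, 0.01],
    [0, -0.04, 0, 0, 0.01],
  ],
)

```text
clock: 5.0
tool_pos: [0.417, 0.1023, 0.3952]
eef_rot: [1.0, 0.012, -0.0, 0.0]
contact_force: [1.2, -0.4, -0.2]
opening: 0.248
finger_force: 20.0
```

move_arm(
  rows=[
    [0, 0, 0, 0, 0.01],
    [0, 0, 0, 0, 0.01],
  ],
)

```text
clock: 5.17
tool_pos: [0.4182, 0.1035, 0.3952]
eef_rot: [1.0, 0.016, 0.001, -0.001]
contact_force: [0.1, -1.6, -0.3]
opening: 0.244
finger_force: 20.0
```

Run:
```python
from h import *
d=look("w4")
```

```text
t 5.22 tcp [0.4183 0.1013 0.395 ] yaw 0.0272 open 0.247 eye [0.501 0.106 0.374] F [-0.2 -1.1 -1. ] ff 20.0
```

View pics/w4.png

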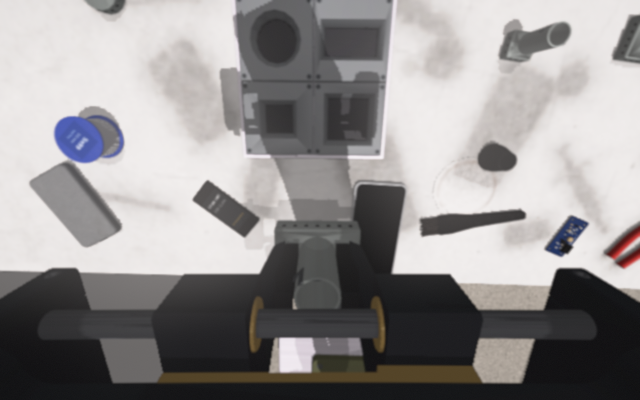

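The tray is in full view: slot recess at (352,42), round (275,40), small square (278,117), large square (350,117). The held nozzle hangs straight at (318,240).

Run:
```python
from h import *
d=dict(np.load("w4.npz"));P=cloud(d);Z=P[...,2]
ex={"round":(.572,.158),"slot":(.574,.073),"large":(.490,.0715),"small":(.488,.1565)}
q=P[(abs(P[...,0]-.53)<.11)&(abs(P[...,1]-.115)<.11)&(Z>.02)&(Z<.028)]
print("tray",len(q),cv2.minAreaRect((q[:,:2]*1000).astype(np.float32)),np.median(q[:,2]))
for k,(x,y) in ex.items():
    m=(abs(P[...,0]-x)<.036)&(abs(P[...,1]-y)<.038)&(Z<.0135)
    f=P[m];r=cv2.minAreaRect((f[:,:2]*1000).astype(np.float32));print(k,"floor",len(f),np.round(r[0],1),np.round(r[1],1),round(r[2],1),np.median(f[:,2]).round(4))
    m=(abs(P[...,0]-x)<.038)&(abs(P[...,1]-y)<.038)&(Z<.0215)
    f=P[m];r=cv2.minAreaRect((f[:,:2]*1000).astype(np.float32));print("   rim",np.round(r[0],1),np.round(r[1],1),round(r[2],1))
```

```text
tray 14587 ((524.7824096679688, 112.12153625488281), (163.1968231201172, 168.0066375732422), 1.331890344619751) 0.022403465566361302
round floor 1434 [568.8 155.8] [43.6 44.9] 60.0 0.0075
   rim [569.7 158. ] [71.4 75.8] 0.1
slot floor 1596 [570.6  71. ] [30.3 61.3] 1.7 0.0075
   rim [572.   72.9] [71.8 75.8] 0.1
large floor 1739 [485.7  69.4] [50.1 50. ] 1.4 0.0077
   rim [489.9  71.2] [75.3 75.3] 0.1
small floor 796 [483.9 154.2] [34.5 33.5] 1.4 0.0076
   rim [488.  156.5] [75.7 75.7] 89.9
```

move_arm(
  rows=[
    [0.038, 0.008, 0, 0, 0.01],
    [0.038, 0.008, 0, 0, 0.01],
    [0.038, 0.008, 0, 0, 0.01],
    [0.0386, 0.0095, 0.02, -0.02, 0.01],
    [0, 0, 0.04, 0, 0.01],
    [0, 0, 0.04, 0, 0.01],
    [0, 0, 0.04, 0, 0.01],
    [0, 0, 0.03, 0, 0.01],
    [0, 0, 0, 0, 0.01],
  ],
)

```text
clock: 5.97
tool_pos: [0.567, 0.0685, 0.2205]
eef_rot: [1.0, 0.021, -0.006, 0.002]
contact_force: [-0.6, -0.7, -1.3]
opening: 0.239
finger_force: 20.0
```

move_arm(
  rows=[
    [0, 0, 0.005, 0, 0.01],
    [0, 0, 0.005, 0, 0.01],
    [0, 0, 0.005, 0, 0.01],
    [0, 0, 0.003, 0, 0.01],
    [0, 0, 0.002, 0, 0.01],
    [0, 0, 0, 0, 0.01],
  ],
)

```text
clock: 6.47
tool_pos: [0.5697, 0.0716, 0.2065]
eef_rot: [1.0, 0.022, 0.0, -0.0]
contact_force: [-0.1, 0.4, -0.3]
opening: 0.245
finger_force: 20.0
```

move_arm(
  rows=[
    [0.0024, 0.0005, 0, 0, 0.01],
    [0, 0, 0.002, 0, 0.01],
    [0, 0, 0.001, 0, 0.01],
    [0, 0, 0, 0, 0.01],
  ],
)

```text
clock: 6.8
tool_pos: [0.5728, 0.0713, 0.2049]
eef_rot: [1.0, 0.022, 0.001, -0.0]
contact_force: [-2.2, -0.1, 13.2]
opening: 0.243
finger_force: 20.0
```

Run:
```python
from h import *
d=look("s5");t=look("t5","top")
for n,c in(("s5",(0,0)),):pass
im=t["color"][155:255,245:345,::-1];a=cv2.resize(im,None,fx=4,fy=4)
s=look("sc5","scene");b=cv2.resize(s["color"][160:240,260:370,::-1],(550,400))
cv2.imwrite("pics/c5.png",np.hstack([a[:,:240],b]) if 0 else cv2.resize(np.hstack([a,b]),(800,336)))
```

```text
t 6.85 tcp [0.5728 0.0713 0.2049] yaw 0.0446 open 0.244 eye [0.656 0.075 0.184] F [-1.5 -0.2 12.1] ff 20.0
t 6.9 tcp [0.5728 0.0712 0.2049] yaw 0.0446 open 0.241 eye [0.31  0.044 1.055] F [-1.6 -0.3 13.3] ff 20.0
t 6.95 tcp [0.5728 0.0713 0.2049] yaw 0.0447 open 0.241 eye [ 0.525 -0.789  0.787] F [-1.4 -0.6 13.3] ff 20.0
```

View pics/c5.png

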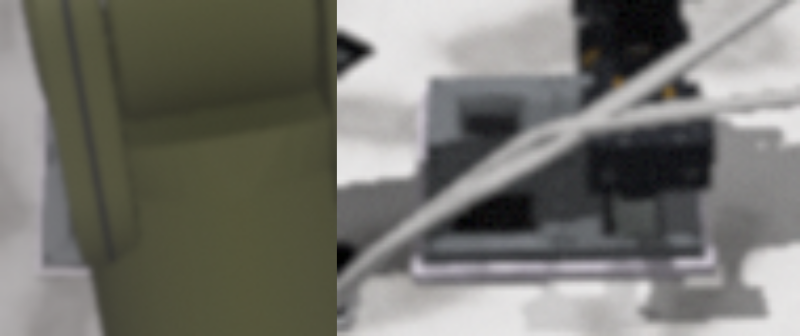

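Contact with the floor at the expected height (13 N at z = 0.205), so the slot nozzle is seated. Release and go to look at the small square.

move_arm(
  rows=[
    [0, 0, 0, 0, 0.05],
    [0, 0, 0, 0, 0.05],
    [0, 0, 0, 0, 0.05],
    [0, 0, -0.03, 0, 0.05],
    [0, 0, -0.04, 0, 0.05],
    [0, 0, -0.04, 0, 0.05],
  ],
)

```text
clock: 7.45
tool_pos: [0.5714, 0.0711, 0.313]
eef_rot: [1.0, 0.023, -0.002, 0.0]
contact_force: [-0.5, 0.4, 0.9]
opening: 0.567
finger_force: 0.0
```

move_arm(
  rows=[
    [-0.023, 0.0307, 0, 0, 0.05],
    [-0.023, 0.0307, 0, 0, 0.05],
    [-0.023, 0.0307, 0, 0, 0.05],
    [-0.023, 0.0307, 0, 0, 0.05],
    [-0.023, 0.0307, 0, 0, 0.05],
    [-0.023, 0.0307, 0, 0, 0.05],
    [0, 0, 0, 0, 0.05],
    [0, 0, 0, 0, 0.05],
  ],
)

```text
clock: 8.12
tool_pos: [0.4411, -0.1212, 0.3129]
eef_rot: [1.0, 0.02, -0.001, 0.0]
contact_force: [0.5, -0.3, -0.4]
opening: 0.567
finger_force: 0.0
```

Run:
```python
from h import *
d=look("w6");noz(d,(.5705,-.1205))
P=cloud(d).reshape(-1,3);q=P[(abs(P[:,0]-.571)<.02)&(abs(P[:,1]-.071)<.02)&(P[:,2]>.05)]
print(len(q),q.mean(0) if len(q) else 0,q.max(0) if len(q) else 0)
```

```text
t 8.17 tcp [ 0.4425 -0.1195  0.313 ] yaw 0.0431 open 0.566 eye [ 0.524 -0.118  0.291] F [1.3 0.8 0.2] ff 0.0
top [ 0.5727 -0.1201  0.0632] 319 circ [ 572.2 -120.3] 11.2 head 380 [ 571.4 -120. ] [28.6 27.2] 83.5
 long side dirs deg [-6.5, 83.5] [27.2, 28.6]
1920 [0.5711932  0.0702395  0.06388178] [0.58203715 0.08458155 0.07558645]
```

move_arm(
  rows=[
    [0.033, 0.002, 0, 0, 0.05],
    [0.033, 0.002, 0, 0, 0.05],
    [0.033, 0.002, 0, 0, 0.05],
    [0.0303, 0.0007, 0, 0.087, 0.05],
    [0, 0, 0, 0.087, 0.05],
    [0, 0, 0.035, 0, 0.05],
    [0, 0, 0.035, 0, 0.05],
    [0, 0, 0.03, 0, 0.05],
    [0, 0, 0.018, 0, 0.05],
    [0, 0, 0, 0, 0.05],
  ],
)

```text
clock: 9.0
tool_pos: [0.5713, -0.1171, 0.191]
eef_rot: [0.998, -0.063, -0.003, -0.001]
contact_force: [-0.2, -0.3, -0.7]
opening: 0.568
finger_force: 0.0
```

move_arm(
  rows=[
    [0, 0, 0, 0, 0.05],
    [0, 0, 0, 0, 0.01],
    [0, 0, 0, 0, 0.01],
    [0, 0, 0, 0, 0.01],
    [0, 0, 0, 0, 0.01],
    [0, 0, 0, 0, 0.01],
  ],
)

```text
clock: 9.5
tool_pos: [0.5722, -0.1201, 0.196]
eef_rot: [0.998, -0.065, 0.001, 0.0]
contact_force: [0.1, -0.5, 3.1]
opening: 0.24
finger_force: 20.0
```

move_arm(
  rows=[
    [0, 0, -0.035, 0, 0.01],
    [0, 0, -0.035, -0.078, 0.01],
    [0, 0, -0.03, -0.078, 0.01],
    [0, 0, 0, 0, 0.01],
  ],
)

```text
clock: 9.83
tool_pos: [0.5738, -0.1205, 0.3008]
eef_rot: [1.0, 0.014, 0.005, 0.001]
contact_force: [-0.2, -0.3, -0.5]
opening: 0.241
finger_force: 20.0
```

move_arm(
  rows=[
    [-0.01, -0.0347, 0, 0, 0.01],
    [-0.01, -0.0347, 0, 0, 0.01],
    [-0.01, -0.0347, 0, 0, 0.01],
    [-0.01, -0.0347, 0, 0, 0.01],
    [-0.01, -0.0347, 0, 0, 0.01],
    [-0.01, -0.0347, 0, 0, 0.01],
    [-0.01, -0.0347, 0, 0, 0.01],
    [-0.0098, -0.0344, 0, 0, 0.01],
    [0, 0, 0, 0, 0.01],
  ],
)

```text
clock: 10.58
tool_pos: [0.4819, 0.1637, 0.2948]
eef_rot: [1.0, 0.02, -0.001, -0.003]
contact_force: [0.1, 0.2, -0.3]
opening: 0.244
finger_force: 20.0
```

move_arm(
  rows=[
    [0, 0, 0.035, 0, 0.01],
    [0, 0, 0.035, 0, 0.01],
    [0, 0, 0, 0, 0.01],
    [0, 0, 0.005, 0, 0.01],
    [0, 0, 0.005, 0, 0.01],
    [0, 0, 0.005, 0, 0.01],
    [0, 0, 0.003, 0, 0.01],
    [0, 0, 0.002, 0, 0.01],
    [0, 0, 0, 0, 0.01],
  ],
)

```text
clock: 11.33
tool_pos: [0.4848, 0.1551, 0.2055]
eef_rot: [1.0, 0.013, 0.0, -0.0]
contact_force: [-0.6, -0.3, -0.5]
opening: 0.242
finger_force: 20.0
```

move_arm(
  rows=[
    [0, 0, 0.001, 0, 0.01],
    [0, 0, 0.001, 0, 0.01],
    [0, 0, 0, 0, 0.01],
  ],
)

```text
clock: 11.58
tool_pos: [0.4848, 0.155, 0.2048]
eef_rot: [1.0, 0.013, 0.001, -0.0]
contact_force: [-1.6, -0.8, 13.8]
opening: 0.242
finger_force: 20.0
```

move_arm(
  rows=[
    [0, 0, 0, 0, 0.05],
    [0, 0, 0, 0, 0.05],
    [0, 0, 0, 0, 0.05],
    [0, 0, -0.03, 0, 0.05],
    [0, 0, -0.04, 0, 0.05],
    [0, 0, -0.04, 0, 0.05],
  ],
)

```text
clock: 12.08
tool_pos: [0.4841, 0.155, 0.3133]
eef_rot: [1.0, 0.013, -0.002, 0.001]
contact_force: [1.6, -0.1, -0.3]
opening: 0.567
finger_force: 0.0
```

move_arm(
  rows=[
    [-0.005, 0.041, 0, 0, 0.05],
    [-0.005, 0.041, 0, 0, 0.05],
    [-0.005, 0.041, 0, 0, 0.05],
    [-0.005, 0.041, 0, 0, 0.05],
    [-0.005, 0.041, 0, 0, 0.05],
    [-0.005, 0.041, 0, 0, 0.05],
    [-0.005, 0.041, 0, 0, 0.05],
    [-0.005, 0.041, 0, 0, 0.05],
    [-0.005, 0.041, 0, 0, 0.05],
    [0, 0.041, 0, 0, 0.05],
  ],
)

```text
clock: 12.92
tool_pos: [0.4491, -0.2581, 0.3128]
eef_rot: [1.0, 0.013, -0.001, -0.0]
contact_force: [1.7, -0.1, -0.1]
opening: 0.57
finger_force: 0.0
```

move_arm(
  rows=[
    [0, 0, 0, 0, 0.05],
    [0, 0, 0, 0, 0.05],
    [0, 0, 0, 0, 0.05],
  ],
)

```text
clock: 13.17
tool_pos: [0.4505, -0.2555, 0.3128]
eef_rot: [1.0, 0.013, -0.0, -0.0]
contact_force: [-0.5, 0.1, 1.0]
opening: 0.566
finger_force: 0.0
```

Run:
```python
from h import *
d=look("w7");noz(d,(.578,-.2605),.042)
```

```text
t 13.22 tcp [ 0.4508 -0.2545  0.3128] yaw 0.0288 open 0.566 eye [ 0.533 -0.253  0.291] F [-0.2  0.8 -0.5] ff 0.0
top [ 0.5821 -0.2607  0.0634] 316 circ [ 581.2 -260.7] 11.2 head 1734 [ 581.5 -260.7] [44.2 43.8] 84.2
 long side dirs deg [-5.8, 84.2] [43.8, 44.2]
```

move_arm(
  rows=[
    [0.033, 0.002, 0, 0, 0.05],
    [0.033, 0.002, 0, 0, 0.05],
    [0.033, 0.002, 0, 0, 0.05],
    [0.0314, 0.0026, 0, 0.064, 0.05],
    [0, 0, 0, 0.063, 0.05],
    [0, 0, 0.035, 0, 0.05],
    [0, 0, 0.035, 0, 0.05],
    [0, 0, 0.03, 0, 0.05],
    [0, 0, 0.018, 0, 0.05],
    [0, 0, 0, 0, 0.05],
  ],
)

```text
clock: 14.05
tool_pos: [0.5799, -0.2574, 0.1907]
eef_rot: [0.999, -0.048, -0.004, -0.002]
contact_force: [-0.3, 0.8, -0.4]
opening: 0.565
finger_force: 0.0
```

move_arm(
  rows=[
    [0, 0, 0, 0, 0.05],
    [0, 0, 0, 0, 0.01],
    [0, 0, 0, 0, 0.01],
    [0, 0, 0, 0, 0.01],
    [0, 0, 0, 0, 0.01],
    [0, 0, 0, 0, 0.01],
  ],
)

```text
clock: 14.55
tool_pos: [0.5816, -0.2612, 0.196]
eef_rot: [0.999, -0.05, 0.001, 0.0]
contact_force: [-0.5, 1.4, 4.9]
opening: 0.244
finger_force: 20.0
```

move_arm(
  rows=[
    [0, 0, -0.035, 0, 0.01],
    [0, 0, -0.035, -0.064, 0.01],
    [0, 0, -0.03, -0.063, 0.01],
    [0, 0, 0, 0, 0.01],
  ],
)

```text
clock: 14.88
tool_pos: [0.5833, -0.262, 0.3014]
eef_rot: [1.0, 0.014, 0.005, 0.002]
contact_force: [1.4, -1.0, -0.4]
opening: 0.24
finger_force: 20.0
```

move_arm(
  rows=[
    [-0.0096, -0.037, 0, 0, 0.01],
    [-0.0096, -0.037, 0, 0, 0.01],
    [-0.0096, -0.037, 0, 0, 0.01],
    [-0.0096, -0.037, 0, 0, 0.01],
    [-0.0096, -0.037, 0, 0, 0.01],
    [-0.0096, -0.037, 0, 0, 0.01],
    [-0.0096, -0.037, 0, 0, 0.01],
    [-0.0096, -0.037, 0, 0, 0.01],
    [-0.0096, -0.0375, 0, 0, 0.01],
    [0, 0, 0, 0, 0.01],
  ],
)

```text
clock: 15.72
tool_pos: [0.4836, 0.0792, 0.2948]
eef_rot: [1.0, 0.02, -0.001, -0.003]
contact_force: [0.5, 0.4, -1.1]
opening: 0.241
finger_force: 20.0
```

move_arm(
  rows=[
    [0, 0, 0, 0, 0.01],
    [0, 0, 0.035, 0, 0.01],
    [0, 0, 0.035, 0, 0.01],
    [0, 0, 0, 0, 0.01],
    [0, 0, 0.005, 0, 0.01],
    [0, 0, 0.005, 0, 0.01],
    [0, 0, 0.005, 0, 0.01],
    [0, 0, 0.004, 0, 0.01],
    [0, 0, 0.003, 0, 0.01],
    [0, 0, 0, 0, 0.01],
  ],
)

```text
clock: 16.55
tool_pos: [0.4865, 0.07, 0.2044]
eef_rot: [1.0, 0.013, 0.001, -0.0]
contact_force: [-0.1, -1.4, 4.6]
opening: 0.242
finger_force: 20.0
```

move_arm(
  rows=[
    [0, 0, 0, 0, 0.01],
  ],
)

```text
clock: 16.63
tool_pos: [0.4865, 0.07, 0.2044]
eef_rot: [1.0, 0.013, 0.001, -0.0]
contact_force: [-0.0, 0.2, 5.0]
opening: 0.243
finger_force: 20.0
```

move_arm(
  rows=[
    [0, 0, 0, 0, 0.05],
    [0, 0, 0, 0, 0.05],
    [0, 0, 0, 0, 0.05],
    [0, 0, -0.03, 0, 0.05],
    [0, 0, -0.04, 0, 0.05],
    [0, 0, -0.04, 0, 0.05],
  ],
)

```text
clock: 17.13
tool_pos: [0.4853, 0.07, 0.3135]
eef_rot: [1.0, 0.014, -0.002, 0.0]
contact_force: [0.6, 0.3, -1.2]
opening: 0.566
finger_force: 0.0
```

move_arm(
  rows=[
    [0, -0.0394, 0, 0, 0.05],
    [0, -0.0394, 0, 0, 0.05],
    [0, -0.0394, 0, 0, 0.05],
    [0, -0.0394, 0, 0, 0.05],
    [0, -0.0394, 0, 0, 0.05],
    [0, -0.0394, 0, 0, 0.05],
    [0, -0.0394, 0, 0, 0.05],
    [0, 0, 0, 0, 0.05],
    [0, 0, 0, 0, 0.05],
    [0, 0, 0, 0, 0.05],
  ],
)

```text
clock: 17.97
tool_pos: [0.4784, 0.345, 0.3127]
eef_rot: [1.0, 0.013, -0.0, 0.001]
contact_force: [-0.1, -0.3, 0.1]
opening: 0.565
finger_force: 0.0
```

Run:
```python
from h import *
d=look("w8");noz(d,(.609,.3445),.042)
```

```text
t 18.02 tcp [0.4787 0.344  0.3127] yaw 0.0251 open 0.569 eye [0.561 0.347 0.291] F [-0.7  0.3  0.4] ff 0.0
top [0.6108 0.3444 0.0632] 320 circ [609.9 344.2] 11.1 head 820 [607.3 344.3] [40.4 33.8] 87.0
 long side dirs deg [-3.0, 87.0] [33.8, 40.4]
```

View pics/w8.png

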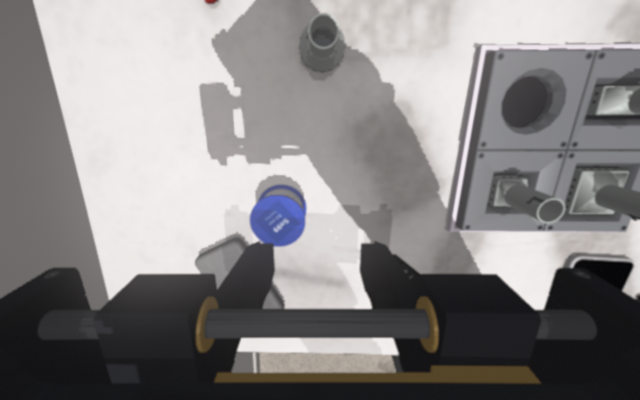

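The round nozzle is at (322,45), standing alone with the spool clear at (278,215). The small square, large square and slot nozzles are seated in the tray at right.

move_arm(
  rows=[
    [0.033, 0.001, 0, 0, 0.05],
    [0.033, 0.001, 0, 0, 0.05],
    [0.033, 0.001, 0, 0, 0.05],
    [0.0325, 0.001, 0, 0, 0.05],
    [0, 0, 0, 0, 0.05],
    [0, 0, 0.035, 0, 0.05],
    [0, 0, 0.035, 0, 0.05],
    [0, 0, 0.03, 0, 0.05],
    [0, 0, 0.018, 0, 0.05],
    [0, 0, 0, 0, 0.05],
  ],
)

```text
clock: 18.85
tool_pos: [0.6082, 0.342, 0.1901]
eef_rot: [1.0, 0.012, -0.004, 0.003]
contact_force: [-0.8, -0.6, -0.4]
opening: 0.564
finger_force: 0.0
```

move_arm(
  rows=[
    [0, 0, 0, 0, 0.05],
    [0, 0, 0, 0, 0.01],
    [0, 0, 0, 0, 0.01],
    [0, 0, 0, 0, 0.01],
    [0, 0, 0, 0, 0.01],
    [0, 0, 0, 0, 0.01],
  ],
)

```text
clock: 19.35
tool_pos: [0.6104, 0.3453, 0.1961]
eef_rot: [1.0, 0.013, 0.001, -0.0]
contact_force: [-0.3, -1.4, 4.6]
opening: 0.239
finger_force: 20.0
```

move_arm(
  rows=[
    [0, 0, -0.035, 0, 0.01],
    [0, 0, -0.035, 0, 0.01],
    [0, 0, -0.03, 0, 0.01],
    [-0.0092, 0.0376, 0, 0, 0.01],
    [-0.0092, 0.0376, 0, 0, 0.01],
    [-0.0092, 0.0376, 0, 0, 0.01],
    [-0.0092, 0.0376, 0, 0, 0.01],
    [-0.0092, 0.0376, 0, 0, 0.01],
    [0, 0, 0, 0, 0.01],
    [0, 0, 0, 0, 0.01],
  ],
)

```text
clock: 20.18
tool_pos: [0.5692, 0.1528, 0.2954]
eef_rot: [1.0, 0.011, -0.0, 0.001]
contact_force: [0.2, 0.7, -0.8]
opening: 0.241
finger_force: 20.0
```

move_arm(
  rows=[
    [0, 0, 0, 0, 0.01],
    [0, 0, 0.035, 0, 0.01],
    [0, 0, 0.035, 0, 0.01],
    [0, 0, 0, 0, 0.01],
    [0, 0, 0.005, 0, 0.01],
    [0, 0, 0.005, 0, 0.01],
    [0, 0, 0.005, 0, 0.01],
    [0, 0, 0.004, 0, 0.01],
    [0, 0, 0.003, 0, 0.01],
    [0, 0, 0, 0, 0.01],
  ],
)

```text
clock: 21.02
tool_pos: [0.5697, 0.1562, 0.2046]
eef_rot: [1.0, 0.013, 0.001, -0.0]
contact_force: [-1.1, -0.2, 5.6]
opening: 0.244
finger_force: 20.0
```

move_arm(
  rows=[
    [0, 0, 0, 0, 0.01],
  ],
)

```text
clock: 21.1
tool_pos: [0.5697, 0.1562, 0.2046]
eef_rot: [1.0, 0.013, 0.001, -0.0]
contact_force: [-1.8, -0.5, 5.9]
opening: 0.245
finger_force: 20.0
```

Seated. Release, rise and back off so the wrist camera can check all four.

move_arm(
  rows=[
    [0, 0, 0, 0, 0.05],
    [0, 0, 0, 0, 0.05],
    [0, 0, 0, 0, 0.05],
    [0, 0, -0.03, 0, 0.05],
    [0, 0, -0.04, 0, 0.05],
    [0, 0, -0.04, 0, 0.05],
    [0, 0, -0.04, 0, 0.05],
    [0, 0, -0.04, 0, 0.05],
  ],
)

```text
clock: 21.77
tool_pos: [0.5688, 0.1559, 0.3949]
eef_rot: [1.0, 0.013, -0.0, 0.0]
contact_force: [0.6, 0.4, -0.2]
opening: 0.568
finger_force: 0.0
```

move_arm(
  rows=[
    [-0.037, 0.01, 0, 0, 0.05],
    [-0.037, 0.01, 0, 0, 0.05],
    [-0.037, 0.01, 0, 0, 0.05],
    [-0.037, 0.01, 0, 0, 0.05],
    [0, 0, 0, 0, 0.05],
    [0, 0, 0, 0, 0.05],
    [0, 0, 0, 0, 0.05],
  ],
)

```text
clock: 22.35
tool_pos: [0.4231, 0.1125, 0.3934]
eef_rot: [1.0, 0.013, 0.001, -0.0]
contact_force: [-0.2, 0.1, -0.2]
opening: 0.568
finger_force: 0.0
```

Run:
```python
from h import *
d=look("w9");P=cloud(d).reshape(-1,3)
for k,(x,y) in {"round":(.569,.156),"slot":(.571,.071),"large":(.486,.0695),"small":(.484,.1545)}.items():
    q=P[(np.hypot(P[:,0]-x,P[:,1]-y)<.025)&(P[:,2]>.066)]
    c=cv2.minEnclosingCircle((q[:,:2]*1000).astype(np.float32));print(k,len(q),np.round(c[0],1),round(c[1],1),"rim z",np.percentile(q[:,2],[50,95]).round(4))
```

```text
t 22.4 tcp [0.4237 0.1127 0.3934] yaw 0.0268 open 0.569 eye [0.506 0.115 0.372] F [ 0.1  0.1 -0.3] ff 0.0
round 210 [569.3 156.1] 11.2 rim z [0.0728 0.0741]
slot 221 [571.7  71.4] 11.4 rim z [0.0726 0.0745]
large 127 [486.4  70.2] 11.0 rim z [0.0732 0.0748]
small 129 [484.3 155. ] 11.2 rim z [0.0733 0.0745]
```

View pics/w9.png

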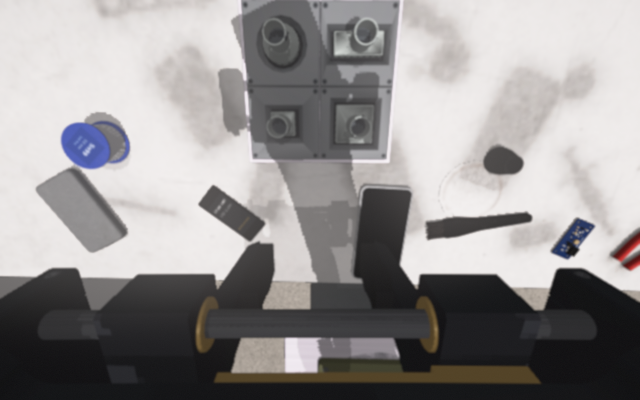

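All four nozzles stand in their own recesses: round (280,40), slot (360,40), small square (282,125) and large square (357,125). Their rims are all at about 0.0745 m against 0.075 expected, within 1 mm of the measured recess centres. The loupe and spool are untouched, so I'm handing in.

```bash
python3 -c "
from plant import r
print(r.finish_job())"
```

```text
the job is handed in; nothing more can be done
None
```

All four nozzles are upright and fully down in their matching recesses, the loupe and spool were left where they stood, and the job was handed in at about 22 s; no verdict came back.

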